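# Set up the lidded tea bowl and the strainer on the tea tray

## Task

Get the tea tray ready for brewing. Build up the lidded tea bowl on the middle of the round bamboo mat, from the bottom upwards: first the wooden saucer, then the bowl in the saucer's well, then the lid on the bowl; and also sit the steel strainer in the mouth of the serving pitcher (before or after, as you like). Set every piece down gently, never letting it drop, and leave the pitcher, the teapot and the two small cups where they stand.

Things in the scene. Friction and masses are not known exactly. Their poses are not given: they have to be found in the camera images.
- saucer: Loose walnut saucer, 90 g: a flat rectangular slab with rounded corners, 104 x 64 x 14 mm, with a round well in its top, 52 mm across and 5 mm deep (floor 9 mm above the underside). Lies flat on the table. Origin: centre of the underside; x along its length, y across (64 mm: grip it here, by its long edges), z up. It may end turned any way.
- bowl: Loose pale grey-green (celadon) tea bowl, open, upright on the table, 50 mm tall, 120 g. Outside 65 mm across at the rim, 63 mm at 27 mm height, foot 40 mm (about 6 mm of play each way in the saucer's well). Wall 3.5 mm; mouth 58 mm inside. Grip it across the upper half. Origin: centre of the underside, z up.
- lid: Loose celadon lid of the tea bowl, 60 g, 65 mm across, 34 mm tall: a locating ring below (49 mm across, 6 mm high) goes inside the bowl's mouth and the disc rests on the rim; round knob on top, 21 mm across, 18 to 34 mm above the underside. Lies knob up on the table, on its ring. Origin: centre of the ring's underside. Seated: origin 44 mm above the bowl's.
- strainer: Loose steel tea strainer, 60 g: a tapering cup (foot 34 mm, top 41 mm across, 20 mm high) under a round flange 68 mm across, 6 mm thick (20 to 26 mm above the foot), with two opposite flat ears, 18 mm wide, reaching 46 mm out. Stands on its foot on the table; grip the flange across y, clear of the ears. Origin: centre of the foot's underside; x along the ears. Seated: 46 mm above the pitcher's.
- mat: Round woven bamboo mat, 120 mm across, 4 mm thick, fixed on the deck of the tea tray, near one end of it: the saucer goes in its middle. Origin: centre of its underside (on the deck).
- pitcher: Celadon serving pitcher, loose, 260 g, on the deck of the tray at the end without the mat. Straight cylinder 57 mm across, 66 mm tall, open mouth 51 mm inside. Spout at +x (reaches 45 mm from the axis, just below the rim), loop handle at -x (reaches 56 mm, 8 mm below the rim). Origin: centre of the underside. The strainer sits in its mouth, ears pointing any way.
- tray: Dark slatted wooden tea tray, fixed, 220 (x) x 380 (y) x 32 mm; the deck is 26 mm above the table, its frame 6 mm higher. Origin: centre of its underside, on the table. A little clay toad, not part of the job, squats on its near edge.
- cup_a: Small dark clay cup, 50 mm across the rim, 30 mm tall, loose, on the deck of the tray between mat and pitcher: leave it. Origin: centre of the underside.
- cup_b: A second cup like it, 50 mm across and 30 mm tall, on the table in front of the tray: leave it. Origin: centre of the underside.
- teapot: Dark clay teapot with its lid on, 91 mm tall, body 100 mm across, spout to +x (82 mm from the axis), handle to -x (85 mm), loose, on the table to the left of the tray: leave it. Origin: centre of the underside.

How it is judged:
By the outcome, as a careful person would: the job done as asked, in the order asked, and still so for the second after the job is handed in, with the robot touching nothing.
It also fails if it takes over 120 s, if anything falls off the work surface, if the arm or the gripper's body presses on something with over 40 N, if the wrist force passes 120 N, or if a joint passes its speed limit or range.

## Robot

A 7-joint arm with a two-finger parallel gripper is mounted at the origin on the work surface. World frame = base frame: x ahead of the robot, y to its left, z up, the work surface at z = 0. Lengths are in m, angles in rad, forces in N, time in s.
With the tool pointing down it reaches from about 0.35 to 0.9 m from the base axis. Payload 19.9 kg.
Tool frame: the origin (TCP) lies between the finger pads; the fingertips stand 19 mm ahead of it and the grasp point (between the pads) is the TCP; z points along the fingers, y is the line along which they close (so a half turn about z gives the same grasp; the last joint's range is limited). The gripper opens to 94 mm and grips with 3 to 60 N. Pads are 16 mm wide; open, the fingers measure 119 mm over their backs; the gripper's body (75 mm by 177 mm) begins 78 mm behind the grasp point.
Start: joints at [-1.157, 0.417, -0.01, 1.614, 0.005, 1.111, -0.053], TCP at [0.275, 0.561, 0.224] pointing down, gripper open.
Joint ranges: [-2.81, 2.81], [-0.39, 2.02], [-1.27, 1.25], [0.06, 2.57], [-1.19, 4.33], [0.19, 2], [-2.82, 2.82]. Speed limits (rad/s): [1.89, 1.89, 2.39, 2.39, 3.01, 3.01, 3.01].

## Interface

Orientations are given as a 3x3 rotation matrix whose columns are the frame's x, y, z axes.
In Python, from rig import robot gives the robot as it stands. Calls block until the motion is done:
- robot.move_ptp(position, orientation): joint-space move of the TCP to a pose.
- robot.move_linear(position, velocity=0.15, frame=None, threshold=None): straight line of the TCP; frame=None keeps the orientation; velocity is the mean speed in m/s. With threshold (N) it stops when the force on the tool has changed by that much, and returns True; else False.
- robot.goto_joints(angles): joint-space move.
- robot.gripper_to(opening): finger opening in m; the grip force is fixed at half the most; returns when the fingers have stopped.
- robot.pause(seconds).
- robot.ik(position, orientation): joint angles nearest the present ones, or None.
- robot.get_state(): the state.
- robot.grab_frame(name): name is "side" or "top" or "wrist"; returns the picture (400x640x3 uint8, red, green, blue); there is no depth.
- robot.camera_info(name): a dict with "fx", "fy", "cx", "cy" (pixels), "rvec" (rotation vector, rad) and "tvec" (3), from world to camera coordinates, as OpenCV has them. Camera axes: x right, y down, z forward; pixel columns grow to the right and rows downward; lengths in m; the calibration is good to about 2 mm. A picture is of the moment at which its call begins: read the wrist's pose just before it. camera_info takes no time and is no camera call; for the wrist camera it gives the pose at the moment of the call.
A pose or a line that the arm cannot do raises robot.PlanningError and nothing moves.
- robot.sign_off(): hands the job in; it is judged then, once.
The state is a dict: "time": time; "qpos": joint angles; "joint_vel": joint speeds; "effort": joint torques, N m; "ee_pos": TCP position; "tool_rot": TCP orientation; "force": force on the tool from outside, world axes, zero at the start; "moment": the same for the moment, N m; "opening": finger opening in m; "grasp_force": force on a finger pad.
Only numpy, scipy, OpenCV 4.12 (cv2) and the standard library are available. Lean on these libraries where they do the work, as an engineer would, in place of code of your own. Each camera call takes 0.05 s, during which the arm holds its last target. There are 200 camera calls.

## Working session

There is one attempt and no reset: what is moved stays moved. The work goes in short steps, each a Python script; the robot and the scene stay as the last script left them, time stands still between calls to the robot, and variables do not carry over. Pictures are saved under pics/ and viewed, at most 14 in all, crops included, and the job is handed in when it is done.

```bash
ls; mkdir -p pics
python3 - <<'E'
from rig import robot
import cv2
for n in("top","side"):
    im=robot.grab_frame(n); cv2.imwrite(f"pics/{n}0.png",im[:,:,::-1]); print(n,robot.camera_info(n))
print(robot.camera_info("wrist")); s=robot.get_state(); print(s["time"],s["ee_pos"],s["tool_rot"],s["opening"])
E
```

```text
pics
top {'fx': 370.0934054754944, 'fy': 370.0934054754944, 'cx': 320.776364274095, 'cy': 203.74763542580303, 'rvec': array([ 1.99519589, -2.24170124,  0.22969207]), 'tvec': array([0.0703736 , 0.56986783, 0.80836013])}
side {'fx': 494.0369711862372, 'fy': 494.0369711862372, 'cx': 324.4420575408788, 'cy': 207.59945258577508, 'rvec': array([ 2.25587871, -0.70578796,  0.32343438]), 'tvec': array([-0.45362716,  0.2689767 ,  0.91188017])}
{'fx': 286.14217967108686, 'fy': 286.14217967108686, 'cx': 320.9173443800934, 'cy': 201.3634439447527, 'rvec': array([-2.46300275, -1.53431678, -0.20968798]), 'tvec': array([-0.62521124, -0.02742238,  0.3933637 ])}
0.1 [0.27495976 0.56090802 0.22391244] [[-8.97918674e-01  4.40161203e-01 -4.11498036e-04]
 [ 4.40161391e-01  8.97918131e-01 -9.90112179e-04]
 [-6.63174209e-05 -1.07016576e-03 -9.99999425e-01]] 0.0939678483173324
```

View pics/top0.png

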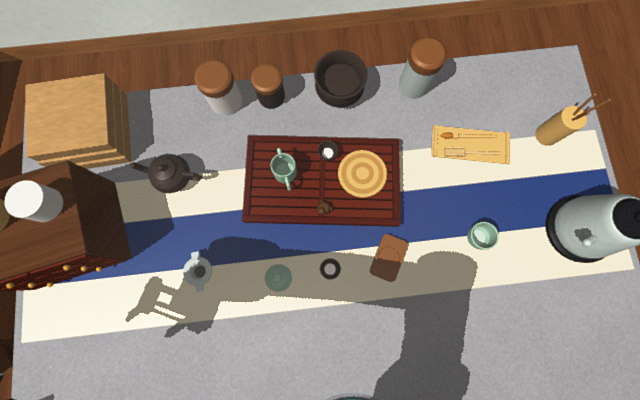

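View pics/side0.png

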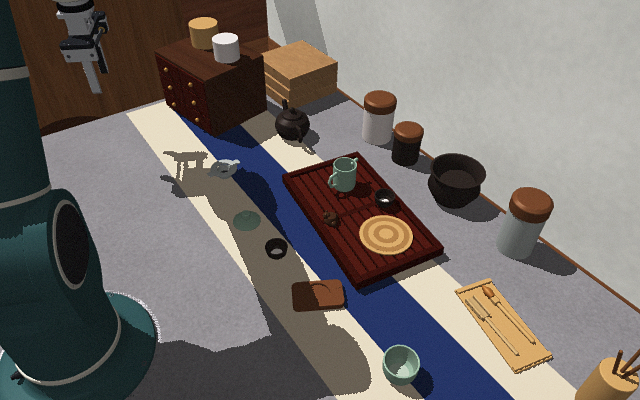

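The top view shows the strainer at (197,268), lid (278,277), cup_b (330,268), saucer (389,258), bowl (483,235), mat (362,173) and pitcher (284,167). The side view shows the strainer at (225,168), lid (247,220), saucer (318,294), bowl (401,362), mat (386,235) and pitcher (345,163).

```bash
cat > h.py <<'E'
from rig import robot
import cv2, numpy as np
def ray(ci,uv):
    R=cv2.Rodrigues(ci["rvec"])[0]; o=-R.T@ci["tvec"]
    d=R.T@np.array([(uv[0]-ci["cx"])/ci["fx"],(uv[1]-ci["cy"])/ci["fy"],1.]); return o,d/np.linalg.norm(d)
def plane(ci,uv,z):
    o,d=ray(ci,uv); return o+d*(z-o[2])/d[2]
def tri(rays):
    A=sum(np.eye(3)-np.outer(d,d) for o,d in rays); b=sum((np.eye(3)-np.outer(d,d))@o for o,d in rays)
    p=np.linalg.solve(A,b); return p,max(np.linalg.norm(np.cross(p-o,d)) for o,d in rays)
def down(a): # tool y axis at angle a in world xy
    y=np.array([np.cos(a),np.sin(a),0]); z=np.array([0,0,-1.]); return np.column_stack([np.cross(y,z),y,z])
def snap(name,view=None):
    ci=robot.camera_info("wrist"); im=robot.grab_frame("wrist")[:,:,::-1].copy(); cv2.imwrite(f"pics/{name}.png",im)
    np.savez(f"pics/{name}.npz",**ci); return ci,im
E
python3 - <<'E'
from h import *
np.set_printoptions(precision=4,suppress=True)
t,s,w=[robot.camera_info(n) for n in("top","side","wrist")]
P=dict(strainer=((197,268),(225,168),.026),lid_disc=((278,277),(247,220),.018),saucer=((389,258),(318,294),.014),bowlrim=((483,235),(401,357),.05),mat=((362,173),(386,235),.03),pitcherrim=((284,163),(345,160),.092),cupb=((330,268),(276,248),.03),cupa=((328,152),(385,199),.056))
for k,(a,b,z) in P.items(): print(k,*tri([ray(t,a),ray(s,b)]),plane(t,a,z),plane(s,b,z))
for n,c in zip("tsw",(t,s,w)): print(n,ray(c,(c["cx"],c["cy"])))
st=robot.get_state(); o,d=ray(w,(w["cx"],w["cy"])); R=st["tool_rot"]; print(R.T@(o-st["ee_pos"]),R.T@d)
E
```

```text
strainer [0.4615 0.3124 0.0156] 0.0008851143942194482 [0.4616 0.3087 0.026 ] [0.456  0.3009 0.026 ]
lid_disc [0.4199 0.1242 0.0061] 0.000568430727703729 [0.4191 0.1232 0.018 ] [0.4156 0.1131 0.018 ]
saucer [ 0.4344 -0.1454  0.01  ] 0.0016682949855198353 [ 0.4327 -0.1439  0.014 ] [ 0.4343 -0.1484  0.014 ]
bowlrim [ 0.4599 -0.3621  0.0522] 0.0017136381461533316 [ 0.4585 -0.3622  0.05  ] [ 0.4626 -0.362   0.05  ]
mat [ 0.6469 -0.1078  0.0237] 0.0005411881821338646 [ 0.6447 -0.1066  0.03  ] [ 0.6432 -0.112   0.03  ]
pitcherrim [0.6665 0.0767 0.1072] 0.0002925376710280505 [0.6718 0.0775 0.092 ] [0.6782 0.0915 0.092 ]
cupb [ 0.4253 -0.0007  0.0213] 0.00026092018024996945 [ 0.4253 -0.0005  0.03  ] [ 0.4215 -0.0073  0.03  ]
cupa [ 0.7055 -0.0301  0.0427] 0.0018602864232419329 [ 0.6991 -0.0284  0.056 ] [ 0.6971 -0.0406  0.056 ]
t (array([0.4022, 0.0264, 0.9059]), array([ 0.1986, -0.0261, -0.9797]))
s (array([ 0.0886, -0.6346,  0.8361]), array([ 0.4244,  0.5793, -0.6959]))
w (array([0.2043, 0.5966, 0.3856]), array([ 0.2418, -0.1198, -0.9629]))
[ 0.0792  0.0008 -0.1617] [-0.2698 -0.0002  0.9629]
```

Run:
```python
from h import *
A=down(np.pi/2)
W=[("strainer",.455,.31),("lid",.417,.12),("pitcher",.66,.09),("mat",.645,-.108),("bowl",.45,-.362),("saucer",.433,-.145)]
ims=[]
for n,x,y in W:
    for k,dy in enumerate((.04,-.02)):
        p=np.array([x-.01,y+dy,.21+(.05 if x>.6 else 0)])
        robot.move_ptp(p,A) if k==0 else robot.move_linear(p,velocity=.2)
        ci,im=snap(f"{n}{k}")
        if k: ims.append(im)
    print(n,robot.get_state()["time"])
ims=[cv2.resize(i[50:350,120:520],(400,300)) for i in ims]
cv2.imwrite("pics/m1.png",np.vstack([np.hstack(ims[:2]),np.hstack(ims[2:4])]))
cv2.imwrite("pics/m2.png",np.hstack(ims[4:]))
```

```text
strainer 1.7083
lid 2.8583
pitcher 4.3917
mat 5.5583
bowl 7.1917
saucer 8.8167
```

View pics/m1.png

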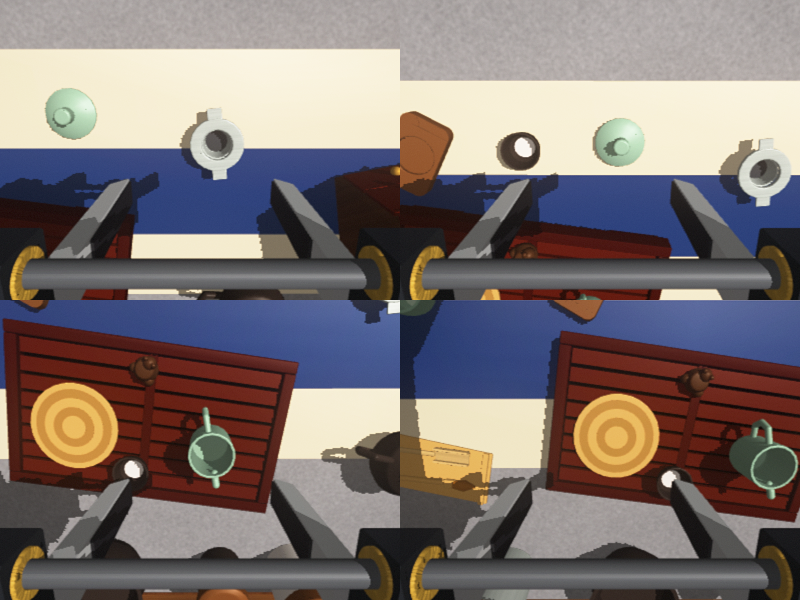

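View pics/m2.png

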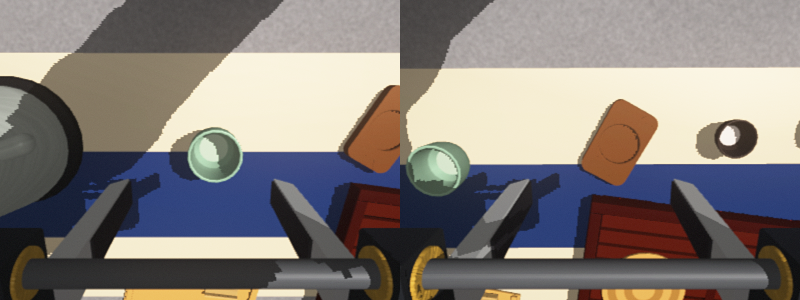

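The crops show each thing clearly (crop offset 120,50). The strainer is at about (217,143) with its ears near-vertical, the lid at (618,142)→(218,142), the bowl rim at (215,155), the saucer at (219,142) tilted, the mat at (616,436)→(216,136), and the pitcher mouth at (212,453)→(212,153).

```bash
cat > meas.py <<'E'
from h import *
np.set_printoptions(precision=4,suppress=True)
HSV=dict(saucer=((5,90,60),(16,200,255)),mat=((16,80,120),(32,255,255)),green=((55,15,60),(90,140,255)),steel=((0,0,60),(180,30,235)))
def blob(im,col,c,r=55):
    m=cv2.inRange(cv2.cvtColor(im,cv2.COLOR_BGR2HSV),*HSV[col])
    k=np.zeros_like(m); cv2.circle(k,tuple(int(v) for v in c),r,255,-1); m&=k
    m=cv2.morphologyEx(m,cv2.MORPH_CLOSE,np.ones((3,3),np.uint8))
    cs=cv2.findContours(m,cv2.RETR_EXTERNAL,cv2.CHAIN_APPROX_NONE)[0]
    return max(cs,key=cv2.contourArea)
def load(n): return dict(np.load(f"pics/{n}.npz")),cv2.imread(f"pics/{n}.png")
def proj(ci,P): return cv2.projectPoints(np.array([P],float),ci["rvec"],ci["tvec"],np.array([[ci["fx"],0,ci["cx"]],[0,ci["fy"],ci["cy"]],[0,0,1]]),None)[0].ravel()
E
python3 - <<'E'
from meas import *
P=dict(saucer=("saucer",(.433,-.145,.014),.014),lid=("green",(.417,.122,.01),.01),bowl=("green",(.459,-.362,.05),.05),mat=("mat",(.645,-.107,.03),.03),strainer=("steel",(.46,.309,.026),.026),pitcher=("green",(.672,.078,.092),.092))
vis=[]
for n,(col,p,z) in P.items():
    rays=[]
    for k in(0,1):
        ci,im=load(f"{n}{k}"); c=proj(ci,p)
        ct=blob(im,col,c,75 if n=="mat" else 55); h=cv2.convexHull(ct)
        e=cv2.fitEllipse(h); r=cv2.minAreaRect(h); uv=r[0] if n=="saucer" else e[0]
        rays.append(ray(ci,uv))
        w=np.array([plane(ci,q[0],z)[:2] for q in h],np.float32); rw=cv2.minAreaRect(w)
        print(n,k,"px",np.array(uv),"pt",plane(ci,uv,z)[:2],"mincircle",cv2.minEnclosingCircle(w),"rect",rw)
        cv2.drawContours(im,[ct],-1,(0,0,255),1)
        if k: x,y=c.astype(int); vis.append(cv2.resize(im[max(y-70,0):,x-90:][:140,:180],(260,200),interpolation=0))
    print("   tri",*tri(rays))
cv2.imwrite("pics/m3.png",np.vstack([np.hstack(vis[:3]),np.hstack(vis[3:])]))
E
```

```text
saucer 0 px [291.8839 191.7112] pt [ 0.432  -0.1421] mincircle ((0.43347811698913574, -0.14288808405399323), 0.05704361945390701) rect ((0.4334152340888977, -0.14251220226287842), (0.06480705738067627, 0.10513089597225189), 61.09608840942383)
saucer 1 px [338.7308 192.8461] pt [ 0.4328 -0.1422] mincircle ((0.4336889088153839, -0.1428845375776291), 0.05680747330188751) rect ((0.4340202212333679, -0.14295625686645508), (0.06533991545438766, 0.10469471663236618), 60.84203338623047)
   tri [ 0.4325 -0.1422  0.0136] 0.00039179819890714337
lid 0 px [293.6955 191.7221] pt [0.4168 0.1261] mincircle ((0.4177044928073883, 0.1262131780385971), 0.031519532203674316) rect ((0.41736024618148804, 0.12621362507343292), (0.06134853512048721, 0.06151271238923073), 26.31587028503418)
lid 1 px [339.6223 191.7107] pt [0.4168 0.1258] mincircle ((0.4177952706813812, 0.12579196691513062), 0.03150872141122818) rect ((0.4173535108566284, 0.12594224512577057), (0.061490580439567566, 0.06125247851014137), 18.589895248413086)
   tri [0.4172 0.1259 0.0086] 8.214617724910977e-06
bowl 0 px [282.9876 204.184 ] pt [ 
[... 1400 characters left out ...]
5013) rect ((0.45863449573516846, 0.30892232060432434), (0.1054764986038208, 0.08450630307197571), 51.23677444458008)
   tri [0.4551 0.31   0.0162] 0.0002611128985948129
pitcher 0 px [281.2282 197.4976] pt [0.6578 0.0842] mincircle ((0.6596280932426453, 0.08530174195766449), 0.0491185262799263) rect ((0.6608500480651855, 0.08612002432346344), (0.055210936814546585, 0.08572037518024445), 65.43631744384766)
pitcher 1 px [330.7814 198.4429] pt [0.6598 0.0823] mincircle ((0.6605613231658936, 0.08230682462453842), 0.049660928547382355) rect ((0.6615615487098694, 0.08475326001644135), (0.057557690888643265, 0.08675593882799149), 68.4854507446289)
   tri [0.6614 0.0827 0.0822] 0.0010324252768338362
```

View pics/m3.png

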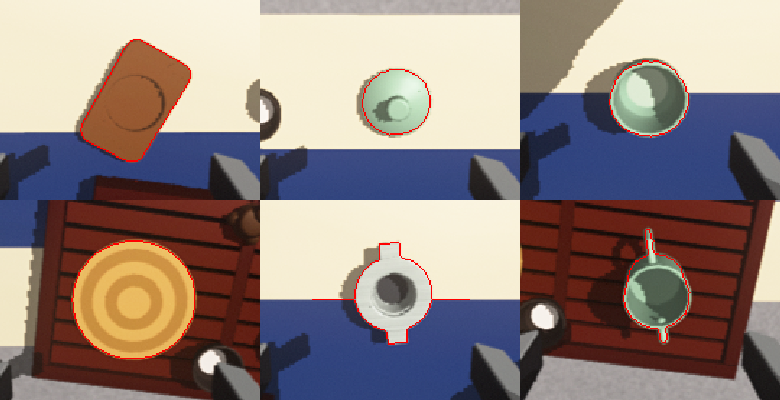

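The outlines fit: the saucer's short axis is at 61°, with its centre at (.4335,-.1427) and top at 13.6 mm. The mat centre is (.645,-.1055) with its top at 30.5 mm. Sizes match the text. Next, the saucer.

```bash
cat >> h.py <<'E'
def st(): return robot.get_state()
def pick(x,y,z,a,open_=.094,close=.0,above=.1):
    robot.gripper_to(open_); robot.move_ptp([x,y,z+above],down(a))
    robot.move_linear([x,y,z+.02],velocity=.2)
    hit=robot.move_linear([x,y,z],velocity=.05,threshold=6)
    if hit: print("HIT on descent",st()["ee_pos"],st()["force"])
    robot.gripper_to(close); s=st(); print("grip",s["opening"],s["grasp_force"],s["ee_pos"],s["time"])
    robot.move_linear([x,y,z+above],velocity=.15); s=st(); print("lifted",s["opening"],s["grasp_force"],s["force"])
def place(x,y,z,a,above=.08,over=.004,thr=3):
    robot.move_ptp([x,y,z+above],down(a)); robot.move_linear([x,y,z+.012],velocity=.15); robot.pause(.3)
    hit=robot.move_linear([x,y,z-over],velocity=.015,threshold=thr); s=st(); print("place hit",hit,s["ee_pos"],"expected z",z,s["force"],s["time"])
    return hit
def release(w,up=.12):
    robot.gripper_to(w); p=st()["ee_pos"]; robot.pause(.2)
    robot.move_linear([p[0],p[1],p[2]+up],velocity=.12); print("released",st()["opening"],st()["time"])
E
python3 - <<'E'
from h import *
pick(.4335,-.1427,.022,np.radians(61))
place(.645,-.1055,.0525,np.radians(120))
release(.08)
robot.move_ptp([.635,-.1055,.24],down(np.pi/2)); snap("s1")
E
python3 - <<'E'
from meas import *
ci,im=load("s1"); cv2.imwrite("pics/s1c.png",im[60:320,150:490])
E
```

```text
grip 0.06391063567631254 29.999764329122627 [ 0.43355109 -0.14269622  0.02206799] 11.2583
lifted 0.06361970639448208 29.999849121131774 [-0.15244656 -0.22592675 -0.53995436]
place hit True [ 0.64493482 -0.10546315  0.05209929] expected z 0.0525 [-0.46341001 -1.06968601  7.22747064] 14.625
released 0.08025055244188246 16.4583
```

View pics/s1c.png

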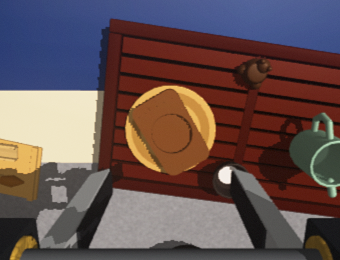

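The saucer lies flat on the mat, its well at about crop (172,131). I'll measure it and pick the bowl.

Run:
```python
from meas import *
ci,im=load("s1")
for p,z,col,r in (((.645,-.1055,.044),.044,"saucer",50),((.645,-.1055,.03),.03,"mat",75)):
    h=cv2.convexHull(blob(im,col,proj(ci,p),r)); w=np.array([plane(ci,q[0],z)[:2] for q in h],np.float32)
    print(cv2.minAreaRect(w),cv2.minEnclosingCircle(w))
pick(.4572,-.3649,.036,np.radians(90),above=.12)
```

```text
((0.6447758078575134, -0.10554753243923187), (0.12865754961967468, 0.12451904267072678), 66.38111114501953) ((0.6477999687194824, -0.10683101415634155), 0.06596545875072479)
((0.6176921129226685, -0.09281368553638458), (0.1190083771944046, 0.059652697294950485), 64.72978210449219) ((0.6408887505531311, -0.10377931594848633), 0.05969404801726341)
grip 0.06361965678316793 30.61032810677716 [ 0.4572 -0.365   0.0361] 20.5333
lifted 0.0634566573845122 30.60459925269697 [-0.4917  0.2399 -1.6791]
```

Run:
```python
from meas import *
ci,im=load("s1"); hsv=cv2.cvtColor(im,cv2.COLOR_BGR2HSV)
print(hsv[191,322],hsv[170,310],hsv[150+60,150+205],hsv[131+60,150+210],hsv[191,286])
HSV["saucer"]=((5,90,60),(14,220,175))
ct=blob(im,"saucer",(322,191),50); w=np.array([plane(ci,q[0],.044)[:2] for q in cv2.convexHull(ct)],np.float32)
print(cv2.minAreaRect(w),plane(ci,(322,191),.044)); 
m=cv2.Canny(cv2.GaussianBlur(im,(3,3),0),30,80)
k=cv2.HoughCircles(cv2.GaussianBlur(hsv[:,:,2],(3,3),0)[150:235,270:375],cv2.HOUGH_GRADIENT,1,10,param1=60,param2=10,minRadius=16,maxRadius=22)
for c in ([] if k is None else k[0][:3]): print(c+[270,150,0],plane(ci,c[:2]+[270,150],.044))
```

```text
[ 11 183 142] [ 12 180 143] [ 12 185 138] [ 20 150 234] [ 16 174 152]
((0.6520691514015198, -0.10368359833955765), (0.12431474030017853, 0.11700475215911865), 67.17504119873047) [ 0.6421 -0.1029  0.044 ]
[322.5 193.5  20.3] [ 0.6454 -0.1022  0.044 ]
[323.5 211.5  21.4] [ 0.6696 -0.1008  0.044 ]
[299.5 171.5  18.1] [ 0.6169 -0.1313  0.044 ]
```

Run:
```python
from meas import *
place(.645,-.1045,.0752,np.radians(120),above=.1)
release(.076,up=.13)
robot.move_ptp([.615,-.1055,.27],down(np.pi/2)); snap("b0")
robot.move_linear([.615,-.1355,.27],velocity=.2); snap("b1")
ims=[]
rays=[]
for k in(0,1):
    ci,im=load(f"b{k}"); c=proj(ci,(.645,-.1045,.089)); h=cv2.convexHull(blob(im,"green",c,45)); e=cv2.fitEllipse(h)
    rays.append(ray(ci,e[0])); w=np.array([plane(ci,q[0],.089)[:2] for q in h],np.float32); print(e,plane(ci,e[0],.089),cv2.minEnclosingCircle(w))
    x,y=c.astype(int); ims.append(cv2.resize(im[y-70:y+70,x-90:x+90],(390,300)))
print(tri(rays)); side=robot.grab_frame("side")[:,:,::-1]; ims.append(cv2.resize(side[130:310,270:460],(390,300)))
cv2.imwrite("pics/b.png",np.vstack([np.hstack(ims[1:])]))
```

```text
place hit True [ 0.6449 -0.1045  0.0751] expected z 0.0752 [-1.6192  0.0141  5.7418] 24.5167
released 0.0756599534213825 26.3833
((321.6662292480469, 210.22244262695312), (49.534725189208984, 50.4771728515625), 7.951078414916992) [ 0.6433 -0.1031  0.089 ] ((0.6439139246940613, -0.1029926985502243), 0.03316107392311096)
((346.8875732421875, 210.60781860351562), (49.91768264770508, 50.416683197021484), 179.41249084472656) [ 0.6433 -0.1035  0.089 ] ((0.6436702609062195, -0.10254314541816711), 0.0333295539021492)
(array([ 0.6445, -0.1031,  0.0853]), np.float64(3.0143179028415057e-05))
```

View pics/b.png

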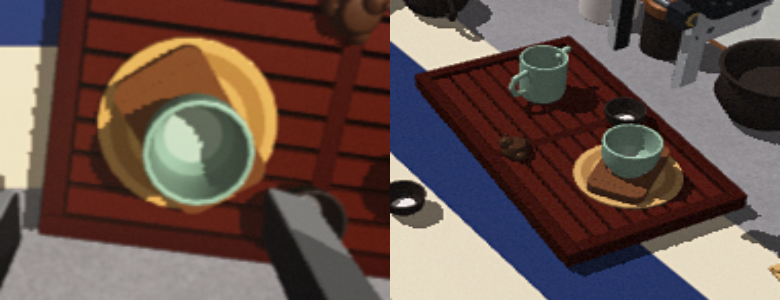

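The bowl sits level in the well, centred at about (.644,-.103) with its rim near 87 mm. Next is the lid, gripped by its knob. I'll take a close look first.

Run:
```python
from meas import *
robot.gripper_to(.045)
robot.move_ptp([.41,.126,.13],down(np.pi/2)); ci0,im0=snap("l0")
robot.move_linear([.41,.106,.13],velocity=.1); ci1,im1=snap("l1")
rays=[];rk=[];ims=[]
for ci,im in((ci0,im0),(ci1,im1)):
    c=proj(ci,(.4175,.126,.01)); h=cv2.convexHull(blob(im,"green",c,70)); e=cv2.fitEllipse(h); rays.append(ray(ci,e[0]))
    x,y=proj(ci,(.4175,.126,.034)).astype(int); s=50
    g=cv2.GaussianBlur(cv2.cvtColor(im,cv2.COLOR_BGR2GRAY),(3,3),0)
    k=cv2.HoughCircles(g[y-35:y+35,x-35:x+35],cv2.HOUGH_GRADIENT,1,5,param1=60,param2=8,minRadius=8,maxRadius=16)
    print("disc",e,"pred knob",x,y,"hough",None if k is None else k[0][:3]+[x-35,y-35,0])
    ims.append(cv2.resize(im[y-s:y+s,x-s:x+s],(390,390)))
print(tri(rays)); cv2.imwrite("pics/l.png",np.hstack(ims))
```

```text
disc ((320.2942810058594, 206.2056427001953), (58.37894058227539, 60.53313064575195), 87.45051574707031) pred knob 320 214 hough [[320.5 213.5   9.6]
 [302.5 215.5  14.1]
 [306.5 194.5  15.4]]
disc ((339.64349365234375, 207.0167999267578), (58.26912307739258, 60.63884735107422), 75.26138305664062) pred knob 341 215 hough [[339.5 213.5  11. ]
 [328.5 220.5  15.4]
 [354.5 198.5  15.4]]
(array([0.4169, 0.1259, 0.0093]), np.float64(2.41398468450633e-05))
```

View pics/l.png

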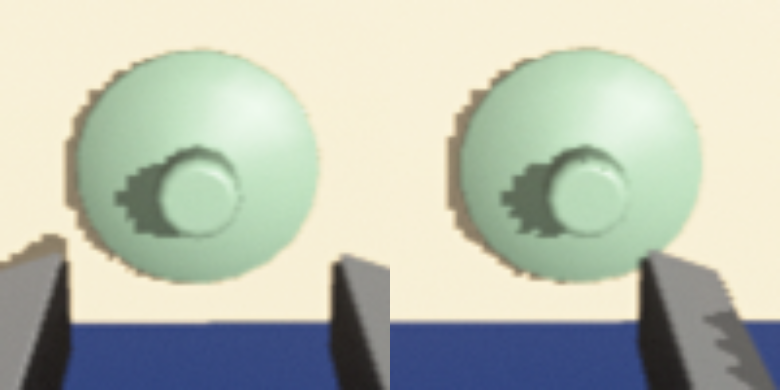

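The knob lies within a pixel of where the lid centre predicts it, so the lid is upright at (.417,.126).

Run:
```python
from meas import *
pick(.417,.126,.040,np.pi/2,open_=.045,above=.12)
ok=place(.6445,-.104,.1235,np.pi/2,above=.06)
s=robot.grab_frame("side")[:,:,::-1]; cv2.imwrite("pics/lp.png",cv2.resize(s[110:310,270:470],(600,600)))
```

```text
grip 0.019858033812225912 30.000879096623976 [0.4171 0.1261 0.0401] 32.075
lifted 0.01957466425126155 29.99986011776386 [-0.0788  0.0203 -1.6472]
place hit True [ 0.6446 -0.104   0.1233] expected z 0.1235 [-1.4879  0.7301  6.7234] 35.8083
```

View pics/lp.png

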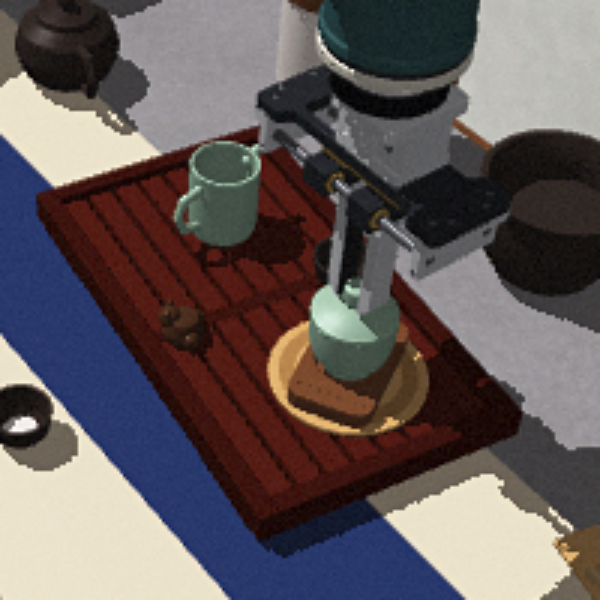

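The lid is seated at the expected height, so I'll release it, then look at the pitcher and strainer.

Run:
```python
from meas import *
release(.034,up=.1)
for n,x,y,z in(("p",.65,.084,.21),("q",.45,.311,.14)):
    robot.gripper_to(.094) if n=="q" else None
    for k,dy in enumerate((-.015,.015)):
        p=[x,y+dy,z]; robot.move_linear(p,velocity=.15) if k else robot.move_ptp(p,down(np.pi/2)); snap(f"{n}{k}")
print(st()["time"])
ims=[]
for n,p in(("p0",(.665,.084,.092)),("q0",(.454,.311,.026))):
    ci,im=load(n); x,y=proj(ci,p).astype(int); print(n,x,y); ims.append(cv2.resize(im[y-65:y+65,x-65:x+65],(390,390),interpolation=cv2.INTER_CUBIC))
cv2.imwrite("pics/pq.png",np.hstack(ims))
```

```text
released 0.033911123098772936 37.5
41.2667
p0 334 216
q0 335 205
```

View pics/pq.png

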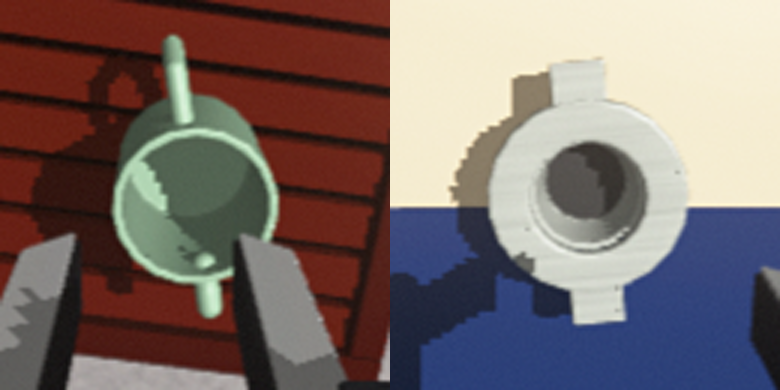

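The pitcher rim centre is at about (334.3,219.4) px. The strainer flange is at about (336,204.8), with ear tips at (332.7,160.7) and (339.7,247.7).

Run:
```python
from meas import *
for n,p,r,z,man in(("p",(.665,.084,.092),(24,30),.092,(334.3,219.4)),("q",(.454,.311,.026),(30,36),.026,(336,204.8))):
    rays=[]
    for k in(0,1):
        ci,im=load(f"{n}{k}"); x,y=proj(ci,p).astype(int); g=cv2.GaussianBlur(cv2.cvtColor(im,cv2.COLOR_BGR2GRAY),(3,3),0)[y-50:y+50,x-50:x+50]
        c=cv2.HoughCircles(g,cv2.HOUGH_GRADIENT,1,30,param1=80,param2=8,minRadius=r[0],maxRadius=r[1])[0][0]+[x-50,y-50,0]
        rays.append(ray(ci,c[:2])); print(n,k,c,plane(ci,c[:2],z))
        if k==0: print("  manual",plane(ci,man,z),"diam",np.linalg.norm(plane(ci,(c[0]-c[2],c[1]),z)-plane(ci,(c[0]+c[2],c[1]),z)))
    print("tri",*tri(rays))
ci,_=load("q0"); a,b=plane(ci,(332.7,160.7),.026),plane(ci,(339.7,247.7),.026); d=b-a; print(a,b,(a+b)/2,np.linalg.norm(d),np.degrees(np.arctan2(d[1],d[0])))
ci,_=load("p0"); a,b=plane(ci,(334-65+172/3,216-65+45/3),.08),plane(ci,(334-65+210/3,216-65+312/3),.088); print("handle/spout",a,b)
```

```text
p 0 [333.5 217.5  25. ] [0.6664 0.0828 0.092 ]
  manual [0.6685 0.0837 0.092 ] diam 0.0514736808681843
p 1 [304.5 218.5  27.2] [0.6679 0.0829 0.092 ]
tri [0.6673 0.0829 0.0917] 0.0007106390605892422
q 0 [334.5 204.5  32.1] [0.4533 0.3098 0.026 ]
  manual [0.4536 0.3114 0.026 ] diam 0.06453564087037676
q 1 [304.5 203.5  34.3] [0.4511 0.3107 0.026 ]
tri [0.4542 0.3102 0.0191] 0.0010835639862865167
[0.4093 0.3077 0.026 ] [0.5006 0.3158 0.026 ] [0.455  0.3117 0.026 ] 0.0916279593803936 5.101703768227234
handle/spout [0.615  0.0754 0.08  ] [0.7107 0.0894 0.088 ]
```

Run:
```python
from meas import *
pick(.4545,.3113,.034,np.radians(95),above=.14)
place(.668,.0832,.1062,np.radians(98),above=.07)
s=robot.grab_frame("side")[:,:,::-1]; cv2.imwrite("pics/sp.png",cv2.resize(s[110:250,280:420],(560,560)))
```

```text
grip 0.06766427085501185 30.000599026679993 [0.4545 0.3113 0.0341] 43.6083
lifted 0.06758631223153251 29.999796152114868 [ 0.2117 -0.141  -0.4496]
place hit True [0.668  0.0832 0.1061] expected z 0.1062 [-1.1269 -0.0561  6.2415] 47.4917
```

View pics/sp.png

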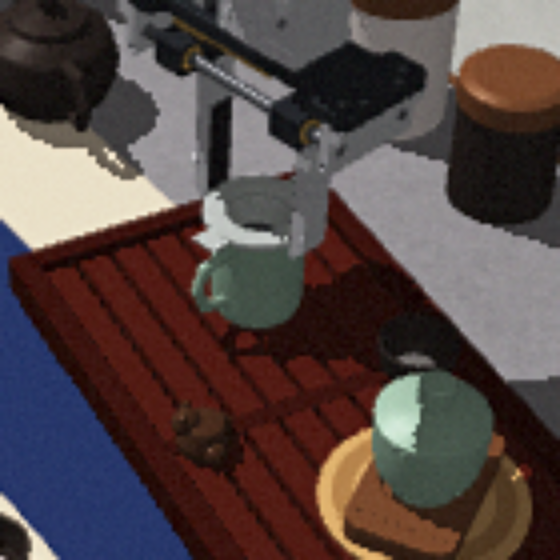

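The strainer reached its seated height, so I'll release it and then check both stacks.

Run:
```python
from meas import *
release(.08,up=.12)
robot.move_ptp([.62,.0,.32],down(np.pi/2)); ci,im=snap("f0")
ci,im=load("f0")
t=robot.grab_frame("side")[:,:,::-1]
cv2.imwrite("pics/f.png",np.hstack([im[80:330,190:470],cv2.resize(t[130:290,280:450],(266,250))]))
for n,p in(("lid",(.6445,-.104,.1)),("pitcher",(.668,.083,.098))): print(n,proj(ci,p)-[190,80])
print(st()["time"])
```

```text
released 0.08009307192623498 49.325
lid [ 54.7785 119.0069]
pitcher [188.9364 134.5698]
50.025
```

View pics/f.png

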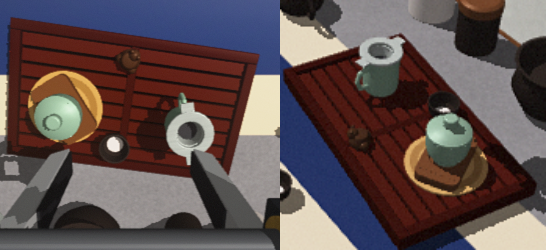

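The lid, with its knob showing, sits level on the bowl at (54,119). The strainer is flat in the pitcher mouth at (189,134), and the cups have not moved.

```bash
python3 -c "
from rig import robot
robot.pause(.5); print(robot.sign_off())"
```

```text
the job is handed in; nothing more can be done
None
```

The tea tray is ready and handed in after about 50 s of robot time: saucer, bowl and lid are stacked on the mat, the strainer sits in the pitcher, and no other piece was handled.

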